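Roll down the fresh white panel on the packing bench

TASK

Take the hand roller with the orange grip and roll the white panel down from the end with the orange tab to its other end, keeping the roller centred and square on the panel and pressing steadily so that the sprung bed stays about half-way down all along. Then stand the roller back on its drums on the black mat and let go. Leave the brown panel and the blue roller alone.

Things in the scene. Friction and masses are not known exactly. Their poses are not given: they have to be found in the camera images.
- grip_orange (a point): Hand roller: two black drums (36 mm dia., 70 long along x, free-turning, axles 48 apart) under a steel frame 80 wide (x), 84 long (y) over drums, 48 tall; on it an upright orange grip, 64 long (x), 26 thick (y), 48 to 102 mm above the drums' underside. Point: grip centre, 75 mm above that underside. It rolls along y; z up. About 0.35 kg; starts on the mat.
- grip_blue (a point): Hand roller: two black drums (36 mm dia., 70 long along x, free-turning, axles 48 apart) under a steel frame 80 wide (x), 84 long (y) over drums, 48 tall; on it an upright blue grip, 64 long (x), 26 thick (y), 48 to 102 mm above the drums' underside. Point: grip centre, 75 mm above that underside. It rolls along y; z up. Bystander on the mat.
- panel_white (a point): White panel to roll, 80 mm (x) by 200 (y), flush on a black sprung plate 100 x 260 over a grey foot 120 x 270, 16 tall. Point: centre of the panel's top face, 50 mm above the bench when up; it sinks with the plate, which stays level. An orange tab 18 mm long lies flush beyond the -y end: roll from -y to +y.
- press_white (a joint): How far the white panel's plate is pressed down: 0 up, 0.020 m at the bottom stop (half-way is 0.010). It springs back up; pressing it takes about 3 N at first and 0.7 N more for every mm, so about 10 N half-way, the roller's weight included.
- panel_brown (a point): The brown cardboard-coloured panel on a like bed beside the white one; the point is the centre of its top face. Same sizes. A bystander: do not press it.
- press_brown (a joint): How far the brown panel's plate is pressed down, 0 to 0.020 m.
- mat: The flat black rubber mat on which both rollers stand, 140 mm (x) by 270 mm (y), 4 mm thick, fixed to the bench; origin at the centre of its underside.

How it is judged:
On the way, in this order (a step that is already met when the one before it is completed fails the run):
1. the orange roller stands square on the white panel with the bed pressed 4 to 17 mm down, its centre 55 to 100 mm from the panel's middle on the tab side (value of joint press_white between 0.004 and 0.017 m and z of grip_orange in the frame of panel_white between 0.066 and 0.082 m and x of grip_orange in the frame of panel_white between -0.02 and 0.02 m and angle between grip_orange's own z axis and vertical below 0.26 rad and angle between the y axis of grip_orange and the y axis of panel_white, either way round below 0.3 rad and y of grip_orange in the frame of panel_white between -0.1 and -0.055 m), for 0.1 s.
2. the orange roller stands square on the white panel with the bed pressed 4 to 17 mm down, its centre 20 to 50 mm before the middle (value of joint press_white between 0.004 and 0.017 m and z of grip_orange in the frame of panel_white between 0.066 and 0.082 m and x of grip_orange in the frame of panel_white between -0.02 and 0.02 m and angle between grip_orange's own z axis and vertical below 0.26 rad and angle between the y axis of grip_orange and the y axis of panel_white, either way round below 0.3 rad and y of grip_orange in the frame of panel_white between -0.05 and -0.02 m), for 0.06 s.
3. the orange roller stands square on the white panel with the bed pressed 4 to 17 mm down, its centre within 15 mm of the middle (value of joint press_white between 0.004 and 0.017 m and z of grip_orange in the frame of panel_white between 0.066 and 0.082 m and x of grip_orange in the frame of panel_white between -0.02 and 0.02 m and angle between grip_orange's own z axis and vertical below 0.26 rad and angle between the y axis of grip_orange and the y axis of panel_white, either way round below 0.3 rad and y of grip_orange in the frame of panel_white between -0.015 and 0.015 m), for 0.06 s.
4. the orange roller stands square on the white panel with the bed pressed 4 to 17 mm down, its centre 20 to 50 mm past the middle (value of joint press_white between 0.004 and 0.017 m and z of grip_orange in the frame of panel_white between 0.066 and 0.082 m and x of grip_orange in the frame of panel_white between -0.02 and 0.02 m and angle between grip_orange's own z axis and vertical below 0.26 rad and angle between the y axis of grip_orange and the y axis of panel_white, either way round below 0.3 rad and y of grip_orange in the frame of panel_white between 0.02 and 0.05 m), for 0.06 s.
5. the orange roller stands square on the white panel with the bed pressed 4 to 17 mm down, its centre 55 to 100 mm past the middle, at the far end (value of joint press_white between 0.004 and 0.017 m and z of grip_orange in the frame of panel_white between 0.066 and 0.082 m and x of grip_orange in the frame of panel_white between -0.02 and 0.02 m and angle between grip_orange's own z axis and vertical below 0.26 rad and angle between the y axis of grip_orange and the y axis of panel_white, either way round below 0.3 rad and y of grip_orange in the frame of panel_white between 0.055 and 0.1 m), for 0.06 s.
At the end, for the whole second after the job is handed in: The orange roller stands upright (within 10 degrees) on its drums with its centre over the mat (grip centre 70 to 87 mm above the bench), released; both panels are up again (within 2 mm) (x of grip_orange in the frame of mat between -0.07 and 0.07 m and y of grip_orange in the frame of mat between -0.135 and 0.135 m and z of grip_orange in the frame of mat between 0.07 and 0.087 m and angle between grip_orange's own z axis and vertical below 0.17 rad and value of joint each of press_white, press_brown below 0.002 m); the robot touches nothing.
It fails at once if the blue roller is moved more than 25 mm (distance of grip_blue from where it was at the start of the episode above 0.025 m).
It fails at once if the brown panel is pressed down more than 4 mm (value of joint press_brown above 0.004 m).
It also fails if it takes over 54 s, if anything falls off the work surface, if the arm or the gripper's body presses on something with over 40 N, if the wrist force passes 120 N, or if a joint passes its speed limit or range.

ROBOT

A 6-joint arm with a two-finger parallel gripper is mounted at the origin on the work surface. World frame = base frame: x ahead of the robot, y to its left, z up, the work surface at z = 0. Lengths are in m, angles in rad, forces in N, time in s.
With the tool pointing down it reaches from about 0.325 to 0.85 m from the base axis. Payload 4.4 kg.
Tool frame: the origin (TCP) lies on the front face of the gripper's body, between the roots of the fingers; the fingertips stand 97 mm ahead of it and the grasp point (between the pads) lies 78 mm ahead of it (finger_overhang is the distance from the TCP to the fingertips, in m); x points along the fingers, z is the direction in which the jaws open and shut, and the axes are right-handed (so a half turn about x gives the same grasp; the last joint's range is limited). The gripper opens to 94 mm and grips with 3 to 60 N. Pads are 16 mm wide; open, the fingers measure 119 mm over their backs; the gripper's body (75 mm by 177 mm) begins 78 mm behind the grasp point.
Start: joints at [1.075, 0.207, 1.542, -0, 1.393, -0.15], TCP at [0.194, 0.541, 0.303] pointing down, gripper open.
Joint ranges: [-2.73, 2.73], [-0.86, 2.22], [0.23, 2.46], [-1.11, 4.25], [0.08, 2.63], [-2.82, 2.82]. Speed limits (rad/s): [2.79, 2.79, 3.14, 3.14, 3.14, 3.14].

INTERFACE

Orientations are given as [roll, pitch, yaw] about the fixed x, y, z axes, in that order (R = Rz(yaw) Ry(pitch) Rx(roll)).
In Python, from cell import get_obs, grab_frame, camera_info, close_job, search_frame, cut_out, finger_overhang gives the robot as it stands. The module is installed in compiled form; this text tells all that it offers.
- The arm moves only by the tool carry_out, never from a script. Its argument "increments" is text: rows parted by semicolons, each of 4 numbers parted by spaces: the shift along the tool's x, y, z in mm, then the turn about the tool's x in degrees. In form: dx dy dz roll; .... A call has 1 to 10 rows; each row is the pose to reach, as a shift and turn from the pose measured when the call began, along the tool's axes at that moment; what a row does not reach only later rows make up. A row lasts 1/12 s, in which the tool goes at most 41.7 mm and 7.16 degrees, less where a joint would pass 70% of its speed; a pose out of reach is approached as far as the arm can. A call with a gripper value outside its range is refused whole. "hand" is the opening, from 0 (shut) to 1 (fully open), set as the call begins (left out, the last holds). The fingers move at their own pace and stop on an object; the grip force is fixed at half the most. Time passes only in rows, so rows that repeat a pose let the fingers close. It gives the time, the measured TCP pose, the force and the opening at its end, in the units of the state.
- get_obs(): the state, without advancing time (a new reading comes with each control period).
- grab_frame(name): name is "side" or "top" or "wrist"; returns the picture (480x640x3 uint8, red, green, blue); there is no depth.
- camera_info(name): a dict with "mtx" (3x3 intrinsics, pixels), "dist_coeffs" ([k1, k2, p1, p2, k3] as OpenCV has them; the pictures are not rectified), "eye" and "rotation" of the camera in the world. Camera axes: x right, y down, z forward; pixel columns grow to the right and rows downward; lengths in m; the calibration is good to about 2 mm. A picture is of the moment at which its call begins: read the wrist's pose just before it. camera_info takes no time and is no camera call; for the wrist camera it gives the pose at the moment of the call.
- close_job(): hands the job in, once; it reports no verdict.
Trained networks look in the newest picture that a camera, given by its name, has taken for a name from the list of things; names that differ only in an ending like _2 or _b are one class to them, and where a whole thing is asked for, a point or a joint stands for the part that bears it (a point fixed in the world has none). Each returns a list of dicts, best first, with "conf" (0 to 1); they miss things now and then, are a little off and sometimes report something else, mostly with a low value. They report only what shows in the picture. A call takes as long as a camera call.
- search_frame(camera, name): "point" ([x, y, z] in m, in world coordinates, good to about 4 mm: the middle of the surface that is visible of it).
- cut_out(camera, name): "mask" (480x640 bool, what is visible of it).
The state is a dict: "clock": time; "qpos": joint angles; "dq": joint speeds; "tau": joint torques, N m; "ee_pos": TCP position; "orientation": TCP orientation; "contact_force": force on the tool from outside, world axes, zero at the start; "moment": the same for the moment, N m; "gripper_width": finger opening in m.
Only numpy, scipy, OpenCV 4.12 (cv2) and the standard library are available. Lean on these libraries where they do the work, as an engineer would, in place of code of your own. Each camera call takes 0.05 s, during which the arm holds its last target. There are 200 camera calls.

## Working session

There is one attempt and no reset: what is moved stays moved. The work goes in short steps, Python scripts to look and compute and a tool call to move; the robot and the scene stay as the last step left them, time stands still between calls to the robot, and variables do not carry over. Pictures are saved under pics/ and viewed, about 8 in all and at most 12, crops included, and the job is handed in when it is done.

Besides the shell and the picture viewer there is one more tool, called after "Call:" by a JSON object that holds its "op" and its "data", one argument or row to a line. carry_out: Moves the arm, as the interface text tells. Its arguments: {"type":"object","properties":{"increments":{"type":"string"},"hand":{"type":"number"}},"required":["increments"]}

```bash
mkdir -p pics
python3 - <<'E'
from cell import *
import cv2
s=get_obs()
for k in s: print(k,s[k])
a=grab_frame("top");b=grab_frame("side")
cv2.imwrite("pics/a.png",cv2.cvtColor(a,cv2.COLOR_RGB2BGR));cv2.imwrite("pics/b.png",cv2.cvtColor(b,cv2.COLOR_RGB2BGR))
for n in ["grip_orange","grip_blue","panel_white","panel_brown","mat"]:
  for c in ["top","side"]:
    print(n,c,[(x["point"],x["conf"]) for x in search_frame(c,n)])
print(camera_info("top"),finger_overhang if not callable(finger_overhang) else finger_overhang())
E
```

```text
clock 0.0
qpos [ 1.07549773e+00  2.07436025e-01  1.54289083e+00 -1.05922335e-05
  1.39350764e+00 -1.50477374e-01]
dq [-0.00290821  0.00099916 -0.00155903  0.00080495  0.00086172 -0.00211481]
tau [-1.80378515e-04 -3.70882952e+01 -2.81414670e+01  6.98938058e-02
  3.62247066e-02 -1.80427724e-04]
ee_pos [0.19409348 0.54064619 0.30151141]
orientation [ 2.9957641   1.56855446 -2.06144423]
contact_force [ 0.18382557 -0.08855273  0.15117329]
moment [-0.0099781  -0.04887348  0.00821055]
gripper_width 0.09422320197314024
grip_orange top [([0.5076, -0.1982, 0.0578], 0.92)]
grip_orange side [([0.5033, -0.2187, 0.0512], 0.87)]
grip_blue top [([0.5057, -0.3257, 0.0545], 0.7)]
grip_blue side [([0.4972, -0.3522, 0.0522], 0.87), ([0.5028, -0.2218, 0.0498], 0.2)]
panel_white top [([0.4546, 0.0461, 0.0514], 0.8)]
panel_white side [([0.4494, 0.034, 0.0514], 0.78)]
panel_brown top [([0.6442, 0.0766, 0.0478], 0.94)]
panel_brown side [([0.6357, 0.0597, 0.0448], 0.9)]
mat top [([0.5108, -0.2744, 0.0068], 0.62)]
mat side [([0.4826, -0.2953, 0.0015], 0.76), ([0.4577, 0.0359, 0.0462], 0.23), ([0.5027, -0.2218, 0.0523], 0.21)]
{'mtx': array([[522.63326377,   0.        , 319.75860582],
       [  0.        , 522.63326377, 225.83406645],
       [  0.        ,   0.        ,   1.        ]]), 'dist_coeffs': array([0.00241404, 0.        , 0.        , 0.        , 0.        ]), 'eye': array([ 0.42708875, -0.10727452,  1.02677519]), 'rotation': array([-2.99431949,  0.0183116 , -1.58215724])} 0.0972
```

View pics/a.png

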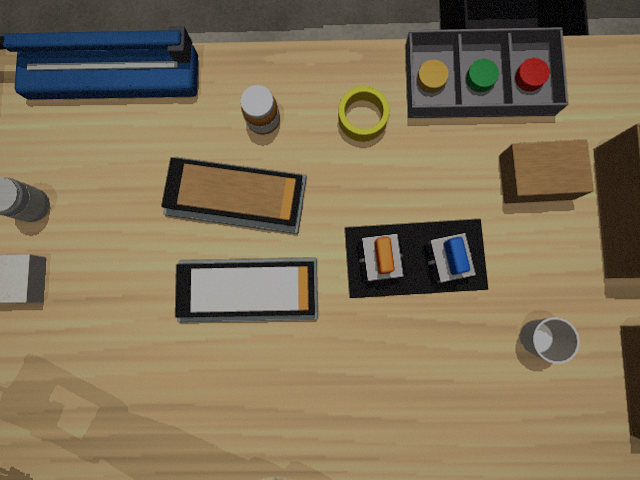

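View pics/b.png

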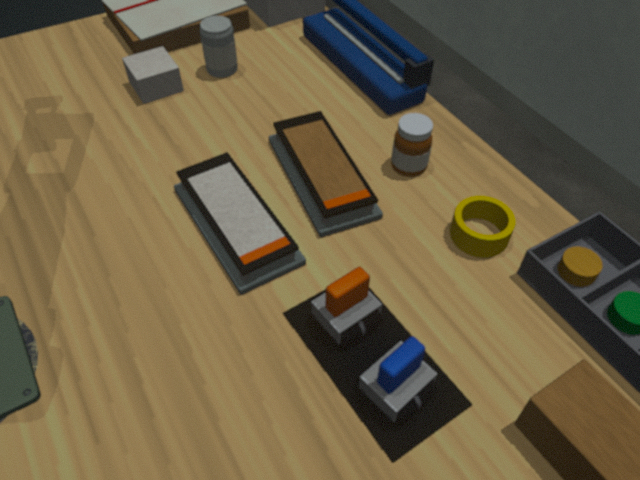

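The top view shows the white panel at about (250,290), with its tab on the right (-y). The orange roller is at (383,258), the blue one at (458,255), and the brown panel is turned beside the white one. Next I work out the poses in my own code.

```bash
cat > h.py <<'E'
from cell import *
import cv2, numpy as np
from scipy.spatial.transform import Rotation as R
def rays(c,px,info=None):
    i=info or camera_info(c); M=R.from_euler('xyz',i['rotation']).as_matrix()
    u=cv2.undistortPoints(np.float64(px).reshape(-1,1,2),i['mtx'],i['dist_coeffs']).reshape(-1,2)
    return np.array(i['eye']), np.c_[u,np.ones(len(u))]@M.T
def plane(c,px,z,info=None):
    e,d=rays(c,px,info); return e+d*((z-e[2])/d[:,2])[:,None]
def proj(c,P,info=None):
    i=info or camera_info(c); M=R.from_euler('xyz',i['rotation']).as_matrix()
    return cv2.projectPoints(((np.float64(P).reshape(-1,3)-i['eye'])@M),np.zeros(3),np.zeros(3),i['mtx'],i['dist_coeffs'])[0].reshape(-1,2)
def big(m):
    cs=cv2.findContours(np.uint8(m)*255,cv2.RETR_EXTERNAL,cv2.CHAIN_APPROX_NONE)[0]
    return max(cs,key=cv2.contourArea)
def rect(c,m,z,info=None):
    P=plane(c,big(m).reshape(-1,2),z,info)[:,:2]
    (x,y),(w,h),a=cv2.minAreaRect(np.float32(P*1000))
    if w<h: a+=90; w,h=h,w
    return np.round([x,y,w,h,(a+90)%180-90],1)  # a: long-axis dir, deg
E
python3 - <<'E'
from h import *
a=grab_frame("top");hsv=cv2.cvtColor(a,cv2.COLOR_RGB2HSV);H,S,V=cv2.split(hsv)
w=np.zeros((480,640),bool);w[250:330,170:325]=1
print("white",rect("top",w&(S<40)&(V>120),.05))
print("tab",rect("top",w&(S>170)&(V>120),.05))
b=np.zeros((480,640),bool);b[150:240,155:310]=1
print("brownplate",rect("top",b&(V<60),.05))
g=np.zeros((480,640),bool);g[225:290,355:412]=1
print("orange all",rect("top",g&(S>150)&(V>90),.106));print("orange lit",rect("top",g&(S>150)&(V>190),.106))
print("frame",rect("top",g&(((S<60)&(V>90))|(S>150)&(V>90)),.052))
g=np.zeros((480,640),bool);g[225:290,425:482]=1
print("blue",rect("top",g&(S>150)&(V>90),.106))
m=np.zeros((480,640),bool);m[215:300,340:492]=1
print("mat",rect("top",m&(V<60),.004))
cv2.imwrite("pics/c.png",cv2.resize(cv2.cvtColor(a[220:300,340:490],cv2.COLOR_RGB2BGR),None,fx=5,fy=5))
E
```

```text
white [455.8  51.6 198.9  80.2 -89.6]
tab [438.2 -53.4  45.1  13.   21.6]
brownplate [641.2  75.7 259.9 101.4  80.9]
orange all [ 511.4 -206.1   62.4   24.7    6.3]Traceback (most recent call last):
  File "<stdin>", line 9, in <module>
  File "h.py", line 17, in rect
    P=plane(c,big(m).reshape(-1,2),z,info)[:,:2]
              ~~~^^^
  File "h.py", line 15, in big
    return max(cs,key=cv2.contourArea)
ValueError: max() iterable argument is empty
```

```bash
cat >> h.py <<'E'
def plan(x,y,z,jaw):
    """target TCP mm, jaw direction deg (mod 180) -> tool increments"""
    s=get_obs(); M=R.from_euler('xyz',s['orientation']).as_matrix()
    d=M.T@(np.array([x,y,z])-np.array(s['ee_pos'])*1000)
    j=np.degrees(np.arctan2(M[1,2],M[0,2])); t=(jaw-j+90)%180-90
    # tool x points down: +roll about it turns clockwise seen from above
    print("clock %.2f pos %s jaw %.1f tiltx %s"%(s['clock'],np.round(np.array(s['ee_pos'])*1000,1),j,np.round(M[:,0],3)))
    print("inc",np.round(d,1),"roll %.1f"%-t,"F",np.round(s['contact_force'],1),"w %.4f"%s['gripper_width'],"q",np.round(s['qpos'],2))
E
python3 -c "
from h import *
plan(511,-206,257,96.3)"
```

```text
clock 0.65 pos [194.4 541.2 302.7] jaw 70.2 tiltx [ 0.  0. -1.]
inc [  45.6 -550.5 -596.2] roll -26.1 F [-0.3 -0.7  0.7] w 0.0940 q [ 1.08  0.21  1.54  0.    1.39 -0.15]
```

Call:
{"op": "carry_out", "data": {
  "increments": "0 -40 -43 -4; 0 -80 -86 -8; 0 -120 -129 -12; 0 -160 -172 -16; 0 -200 -215 -20; 0 -230 -248 -24; 0 -260 -280 -26; 0 -290 -312 -26; 0 -310 -335 -26; 0 -320 -346 -26",
  "hand": 1
}}

```text
clock: 1.48
ee_pos: [0.3578, 0.1559, 0.3031]
orientation: [-1.436, 1.569, 0.244]
contact_force: [0.5, 0.3, -0.2]
gripper_width: 0.0941
```

```bash
python3 -c "
from h import *
plan(511,-206,257,96.3)"
```

```text
clock 1.48 pos [357.8 155.9 303.1] jaw 96.3 tiltx [ 0.002  0.    -1.   ]
inc [  46.2 -112.7 -376.5] roll -0.0 F [ 0.5  0.3 -0.2] w 0.0941 q [ 0.19 -0.21  1.96  0.    1.39 -1.49]
```

Call:
{"op": "carry_out", "data": {
  "increments": "5 -11 -38 0; 10 -22 -75 0; 20 -34 -113 0; 25 -45 -150 0; 30 -60 -200 0; 35 -75 -250 0; 40 -90 -300 0; 46 -105 -350 0; 46 -113 -376 0; 46 -113 -376 0"
}}

```text
clock: 2.32
ee_pos: [0.5121, -0.209, 0.257]
orientation: [-1.978, 1.568, -0.3]
contact_force: [1.1, -0.5, 0.4]
gripper_width: 0.094
```

Run:
```python
from h import *
plan(511,-206,257,96.3)
i=camera_info("wrist");a=grab_frame("wrist")
print(i['eye'],proj("wrist",[[.5114,-.206,.106],[.5114,-.206,.157]],i))
cv2.imwrite("pics/d.png",cv2.cvtColor(a,cv2.COLOR_RGB2BGR))
for n in ["grip_orange"]:print([(x["point"],x["conf"]) for x in search_frame("wrist",n)])
H,S,V=cv2.split(cv2.cvtColor(a,cv2.COLOR_RGB2HSV))
print(rect("wrist",(S>150)&(V>90)&(H<25),.106,i))
```

```text
clock 2.32 pos [ 512.1 -209.   257. ] jaw 96.1 tiltx [ 0.002 -0.001 -1.   ]
inc [-0.   0.7  3.1] roll -0.2 F [ 1.1 -0.5  0.4] w 0.0940 q [-0.54  0.2   1.65  0.    1.29 -2.22]
[ 0.43082994 -0.21741645  0.33821534] [[325.73046375 267.59879196]
 [326.78273092 301.70057211]]
[([0.502, -0.21, 0.0513], 0.9)]
[ 507.1 -207.    69.2   24.6    7.2]
```

View pics/d.png

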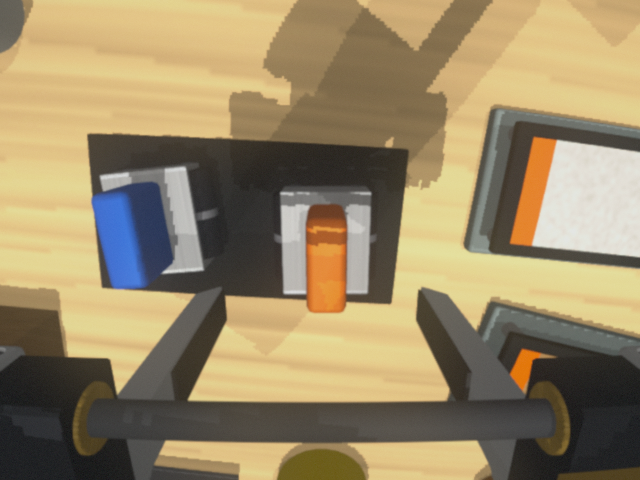

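The wrist view shows the grip upright at about (327,258), centred between the fingers, with the blue roller clear at the left. Now I go down and grip.

Call:
{"op": "carry_out", "data": {
  "increments": "15 0 2 0; 30 0 2 0; 45 0 2 0; 60 0 2 0; 75 0 2 0; 85 0 2 0; 92 0 2 0; 97 0 2 0; 99 0 2 0; 99 0 2 0"
}}

```text
clock: 3.25
ee_pos: [0.5124, -0.2076, 0.1579]
orientation: [-2.092, 1.568, -0.416]
contact_force: [1.4, 0.5, -0.4]
gripper_width: 0.0939
```

Call:
{"op": "carry_out", "data": {
  "increments": "0 0 0 0; 0 0 0 0; 0 0 0 0; 0 0 0 0; 0 0 0 0; 0 0 0 0; 0 0 0 0; 0 0 0 0",
  "hand": 0
}}

```text
clock: 3.92
ee_pos: [0.5125, -0.2077, 0.158]
orientation: [-2.08, 1.568, -0.405]
contact_force: [-0.4, -0.1, -0.6]
gripper_width: 0.0438
```

```bash
python3 -c "
from h import *
plan(511,-206,257,96.3)"
```

```text
clock 3.92 pos [ 512.5 -207.7  158. ] jaw 96.0 tiltx [ 0.003 -0.001 -1.   ]
inc [-99.    1.    1.7] roll -0.3 F [-0.4 -0.1 -0.6] w 0.0438 q [-0.54  0.32  1.72  0.    1.09 -2.22]
```

Call:
{"op": "carry_out", "data": {
  "increments": "0 0 0 0; 0 0 0 0; 0 0 0 0; 0 0 0 0; 0 0 0 0; 0 0 0 0; 0 0 0 0"
}}

```text
clock: 4.5
ee_pos: [0.5124, -0.2076, 0.1579]
orientation: [-2.024, 1.568, -0.349]
contact_force: [-0.4, -0.4, 0.2]
gripper_width: 0.0258
```

Call:
{"op": "carry_out", "data": {
  "increments": "-4 0 0 0; -12 0 0 0; -25 0 0 0; -40 0 0 0; -60 0 0 0; -80 0 0 0; -90 0 0 0; -95 0 0 0; -95 0 0 0; -95 0 0 0"
}}

```text
clock: 5.33
ee_pos: [0.5118, -0.2073, 0.2523]
orientation: [-1.91, 1.569, -0.234]
contact_force: [0.1, 0.4, -2.8]
gripper_width: 0.026
```

Run:
```python
from h import *
plan(456,-26,260,90.4)
i=camera_info("wrist");a=grab_frame("wrist")
cv2.imwrite("pics/e.png",cv2.cvtColor(a,cv2.COLOR_RGB2BGR))
```

```text
clock 5.33 pos [ 511.8 -207.3  252.3] jaw 96.0 tiltx [ 0.001 -0.    -1.   ]
inc [ -7.9  36.5 186.1] roll 5.6 F [ 0.1  0.4 -2.8] w 0.0260 q [-0.54  0.2   1.65  0.    1.28 -2.22]
```

View pics/e.png

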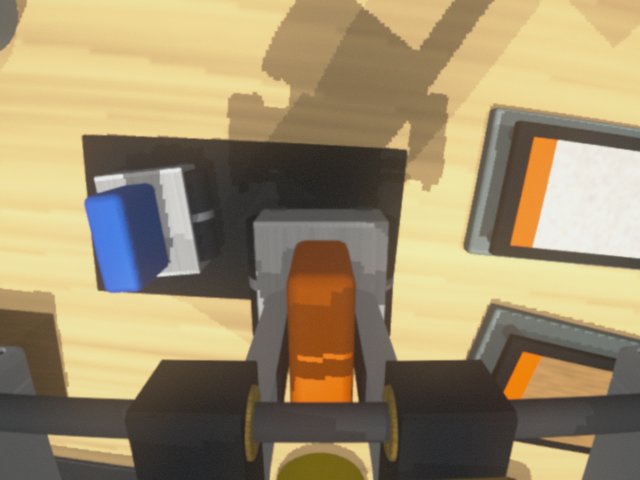

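The roller is held square with the grip between the fingers, and the blue roller has not moved. Now to the tab end of the panel.

Call:
{"op": "carry_out", "data": {
  "increments": "0 4 19 1; 0 9 45 2; 0 15 75 3; 0 20 105 4; 0 26 135 5; 0 31 160 5.6; 0 35 178 5.6; 0 36.5 186 5.6; 0 36.5 186 5.6; 0 36.5 186 5.6"
}}

```text
clock: 6.22
ee_pos: [0.4556, -0.0262, 0.2511]
orientation: [2.042, 1.57, -2.662]
contact_force: [0.2, 0.1, -3.4]
gripper_width: 0.0259
```

Run:
```python
from h import *
plan(456,-26,210,90.4)
a=grab_frame("top")
cv2.imwrite("pics/f.png",cv2.cvtColor(a,cv2.COLOR_RGB2BGR))
i=camera_info("wrist");a=grab_frame("wrist")
cv2.imwrite("pics/g.png",cv2.cvtColor(a,cv2.COLOR_RGB2BGR))
print(proj("wrist",[[.416,-.0484,.05],[.496,-.0484,.05],[.4158,-.0,.05],[.4958,0,.05]],i))
```

```text
clock 6.22 pos [455.6 -26.2 251.1] jaw 90.5 tiltx [-0. -0. -1.]
inc [41.1 -0.4  0.2] roll 0.1 F [ 0.2  0.1 -3.4] w 0.0259 q [-0.25  0.    1.88 -0.    1.26 -1.83]
[[290.58272552 191.81261694]
 [291.97818977 295.85755978]
 [358.5489019  192.08241757]
 [354.99879163 296.08348431]]
```

View pics/g.png

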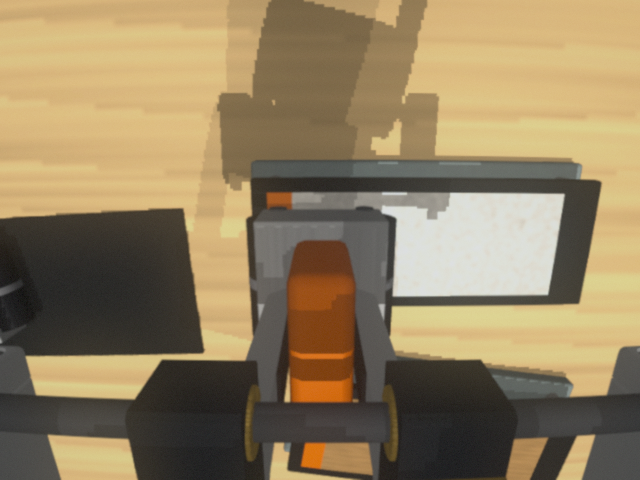

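The predicted panel corner (291,192) falls on the tab/white boundary, so panel and roller line up. Now I lower it.

Call:
{"op": "carry_out", "data": {
  "increments": "10 0 0 0; 20 0 0 0; 30 0 0 0; 37 0 0 0; 42 0 0 0; 45 0 0 0; 48 0 0 0; 51 0 0 0; 51 0 0 0; 51 0 0 0"
}}

```text
clock: 7.15
ee_pos: [0.456, -0.0269, 0.201]
orientation: [2.567, 1.57, -2.139]
contact_force: [-2.6, 0.4, 1.7]
gripper_width: 0.0253
```

```bash
python3 -c "
from h import *
plan(456,-26,194,90.4)"
```

```text
clock 7.15 pos [456.  -26.9 201. ] jaw 90.4 tiltx [-0. -0. -1.]
inc [7.  0.  0.9] roll -0.0 F [-2.6  0.4  1.7] w 0.0253 q [-0.25  0.07  1.92 -0.    1.15 -1.83]
```

Call:
{"op": "carry_out", "data": {
  "increments": "1 0 0 0; 3 0 0 0; 4 0 0 0; 6 0 0 0; 7 0 0 0; 7 0 0 0; 7 0 0 0; 7 0 0 0"
}}

```text
clock: 7.82
ee_pos: [0.4563, -0.027, 0.1946]
orientation: [-2.676, 1.57, -1.099]
contact_force: [-5.1, 0.4, 6.6]
gripper_width: 0.026
```

```bash
python3 -c "
from h import *
plan(455.4,55,194,90.4)"
```

```text
clock 7.82 pos [456.3 -27.  194.6] jaw 90.4 tiltx [ 0. -0. -1.]
inc [ 0.6  0.3 82. ] roll -0.0 F [-5.1  0.4  6.6] w 0.0260 q [-0.25  0.08  1.93 -0.    1.13 -1.83]
```

10 N in total, so the bed is half-way down. Roll.

Call:
{"op": "carry_out", "data": {
  "increments": "0 0 4 0; 0 0 12 0; 0 0 20 0; 0 0 28 0; 0 0 36 0; 0 0 44 0; 0 0 52 0; 0 0 60 0; 0 0 66 0; 0 0 70 0"
}}

```text
clock: 8.65
ee_pos: [0.4558, 0.0435, 0.1952]
orientation: [-2.692, 1.57, -1.114]
contact_force: [-4.3, -0.8, 6.1]
gripper_width: 0.026
```

```bash
python3 -c "
from h import *
plan(456,127,194,90.4)"
```

```text
clock 8.65 pos [455.8  43.5 195.2] jaw 90.4 tiltx [ 0.    -0.001 -1.   ]
inc [ 1.1 -0.8 83.5] roll 0.0 F [-4.3 -0.8  6.1] w 0.0260 q [-0.09  0.08  1.93 -0.    1.13 -1.67]
```

Call:
{"op": "carry_out", "data": {
  "increments": "0.5 0 5 0; 1 0 13 0; 1 0 22 0; 1 0 31 0; 1 0 40 0; 1 0 49 0; 1 0 58 0; 1 0 67 0; 1 0 76 0; 1 0 83 0"
}}

```text
clock: 9.48
ee_pos: [0.4554, 0.127, 0.1948]
orientation: [-2.401, 1.57, -0.823]
contact_force: [-5.0, -1.7, 6.8]
gripper_width: 0.0261
```

Call:
{"op": "carry_out", "data": {
  "increments": "0 0 0 0; 0 0 0 0; 0 0 0 0"
}}

```text
clock: 9.73
ee_pos: [0.4554, 0.1277, 0.1954]
orientation: [-1.222, 1.57, 0.357]
contact_force: [-4.2, 0.5, 6.2]
gripper_width: 0.0258
```

Run:
```python
from h import *
plan(456,128,260,90.4)
i=camera_info("wrist");a=grab_frame("wrist")
cv2.imwrite("pics/k.png",cv2.cvtColor(a,cv2.COLOR_RGB2BGR))
```

```text
clock 9.73 pos [455.4 127.7 195.4] jaw 90.4 tiltx [ 0.001  0.    -1.   ]
inc [-64.6  -0.7   0.3] roll 0.0 F [-4.2  0.5  6.2] w 0.0258 q [ 0.09  0.11  1.89  0.    1.14 -1.49]
```

View pics/k.png

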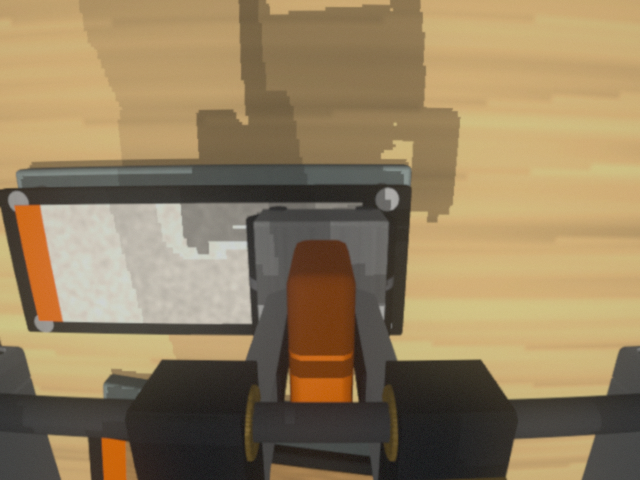

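The roller is square at the far end of the panel, with the plate level and pressed. I lift it and take it back to its first place on the mat.

Call:
{"op": "carry_out", "data": {
  "increments": "-8 0 0 0; -20 0 0 0; -35 0 0 0; -50 0 0 0; -60 0 0 0; -65 0 0 0; -65 0 0 0; -65 0 0 0"
}}

```text
clock: 10.45
ee_pos: [0.4553, 0.1276, 0.26]
orientation: [-1.241, 1.57, 0.337]
contact_force: [-0.5, 0.1, -3.4]
gripper_width: 0.0257
```

```bash
python3 -c "
from h import *
plan(512,-206,260,96)"
```

```text
clock 10.45 pos [455.3 127.6 260. ] jaw 90.4 tiltx [ 0.001  0.    -1.   ]
inc [  -0.   -54.2 -334. ] roll -5.6 F [-0.5  0.1 -3.4] w 0.0257 q [ 0.09  0.03  1.83  0.    1.28 -1.49]
```

Call:
{"op": "carry_out", "data": {
  "increments": "0 -3 -18 0; 0 -8 -50 -1; 0 -14 -88 -2; 0 -20 -126 -3; 0 -27 -164 -4; 0 -33 -202 -5; 0 -39 -240 -5.6; 0 -46 -285 -5.6; 0 -51 -315 -5.6; 0 -54 -334 -5.6"
}}

```text
clock: 11.28
ee_pos: [0.5115, -0.2098, 0.2586]
orientation: [2.844, 1.57, -1.767]
contact_force: [0.3, 0.1, -2.0]
gripper_width: 0.0258
```

Call:
{"op": "carry_out", "data": {
  "increments": "0 0 0 0; 0 0 0 0"
}}

```text
clock: 11.45
ee_pos: [0.5108, -0.2108, 0.2568]
orientation: [1.035, 1.568, 2.705]
contact_force: [0.1, -0.3, -2.7]
gripper_width: 0.0261
```

```bash
python3 -c "
from h import *
plan(512,-206,158,96)"
```

```text
clock 11.45 pos [ 510.8 -210.8  256.8] jaw 95.7 tiltx [-0.003  0.001 -1.   ]
inc [98.8 -1.9  4.5] roll -0.3 F [ 0.1 -0.3 -2.7] w 0.0261 q [-0.55  0.2   1.64 -0.    1.3  -2.22]
```

Call:
{"op": "carry_out", "data": {
  "increments": "15 0 4 0; 30 0 4 0; 50 0 4 0; 65 0 4 0; 78 0 4 0; 86 0 4 0; 91 0 4 0; 95 0 4 0; 98 0 4 0; 98 0 4 0"
}}

```text
clock: 12.28
ee_pos: [0.5102, -0.2064, 0.1587]
orientation: [1.025, 1.568, 2.696]
contact_force: [-0.9, -0.1, -2.2]
gripper_width: 0.0257
```

```bash
python3 -c "
from h import *
plan(512,-206,158,96)"
```

```text
clock 12.28 pos [ 510.2 -206.4  158.7] jaw 95.7 tiltx [-0.003  0.001 -1.   ]
inc [ 0.7 -1.9  0.2] roll -0.3 F [-0.9 -0.1 -2.2] w 0.0257 q [-0.54  0.32  1.73 -0.    1.1  -2.21]
```

Call:
{"op": "carry_out", "data": {
  "increments": "0.5 0 0 0; 1 0 0 0; 1 0 0 0; 1 0 0 0"
}}

```text
clock: 12.62
ee_pos: [0.5104, -0.2066, 0.1582]
orientation: [1.047, 1.569, 2.717]
contact_force: [-0.4, 0.5, -3.8]
gripper_width: 0.0258
```

Call:
{"op": "carry_out", "data": {
  "increments": "0 0 0 0; 0 0 0 0; 0 0 0 0; 0 0 0 0; 0 0 0 0; 0 0 0 0; 0 0 0 0; 0 0 0 0; 0 0 0 0; 0 0 0 0",
  "hand": 0.7
}}

```text
clock: 13.45
ee_pos: [0.5104, -0.2066, 0.1581]
orientation: [1.04, 1.568, 2.711]
contact_force: [0.2, -0.5, 0.1]
gripper_width: 0.0657
```

Call:
{"op": "carry_out", "data": {
  "increments": "-5 0 0 0; -15 0 0 0; -30 0 0 0; -50 0 0 0; -75 0 0 0; -100 0 0 0; -120 0 0 0; -130 0 0 0; -130 0 0 0; -130 0 0 0"
}}

```text
clock: 14.28
ee_pos: [0.5107, -0.2067, 0.2885]
orientation: [1.111, 1.57, 2.782]
contact_force: [-0.2, -0.7, -0.9]
gripper_width: 0.0659
```

Run:
```python
from h import *
plan(512,-206,158,96)
a=grab_frame("side")
cv2.imwrite("pics/m.png",cv2.cvtColor(a,cv2.COLOR_RGB2BGR))
for n in ["grip_orange","grip_blue","panel_white","panel_brown"]:
    print(n,[(x["point"],x["conf"]) for x in search_frame("side",n)])
```

```text
clock 14.28 pos [ 510.7 -206.7  288.5] jaw 95.7 tiltx [-0.001  0.    -1.   ]
inc [130.5  -1.6   0.5] roll -0.3 F [-0.2 -0.7 -0.9] w 0.0659 q [-0.54  0.17  1.62 -0.    1.36 -2.21]
grip_orange [([0.4997, -0.2243, 0.0493], 0.71)]
grip_blue [([0.499, -0.3488, 0.0502], 0.93)]
panel_white [([0.4521, 0.0352, 0.0469], 0.67)]
panel_brown [([0.6084, 0.0349, 0.0445], 0.62)]
```

View pics/m.png

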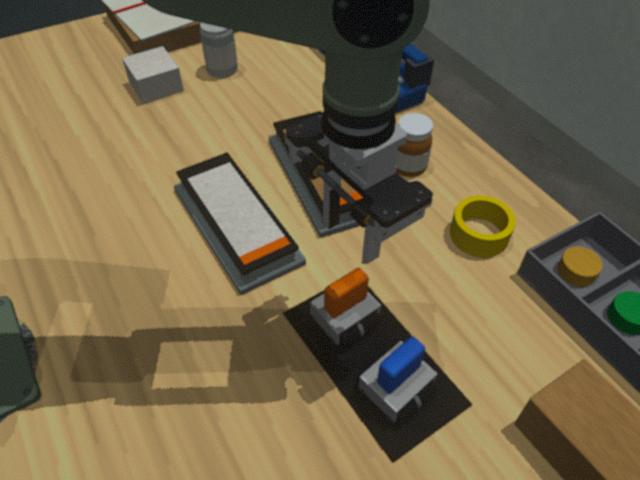

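The orange roller stands upright on the mat at (345,305), where it started. The blue roller has not moved, the panels are up and the gripper is clear, so I hand the job in.

```bash
python3 -c "
from cell import *
print(close_job())"
```

```text
the job is handed in; nothing more can be done
None
```

I rolled the white panel with the orange roller from the tab end to the far end, stood the roller back on the mat, let go and handed the job in at about 14.5 s. `close_job()` gives no verdict, so I don't know the judged result.

- **Rolling:** the roller's centre went from about 79 mm before the panel's middle to 76 mm past it. It stayed within about 1 mm of the panel's centre line and square to it. Total force on the bed was about 9.5–10 N at each reading, roller weight included, so the bed was about 9–10 mm down. I read the force only between moves, not continuously.
- **Sideways force:** the wrist showed 4–5 N along x while pressing. The roller kept its line, so I left it alone.
- **Last checks:** the final side picture shows the orange roller upright at its old place on the mat and the gripper clear, about 130 mm above where it let go. The white panel is up, and the blue roller is within about 4 mm of its start.
- **Disagreement:** the last network fix for the brown panel was about 35 mm off its first. The arm was hiding part of the panel in that picture, and the roller was never over it.

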